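Wedge the rocking parts cabinet

ROBOT

A 6-joint arm with a two-finger parallel gripper is mounted at the origin on a cart in front of the work surface, level with it; the furniture and walls round the work are solid. World frame = base frame: x ahead of the robot, y to its left, z up, the work surface at z = 0. Lengths are in m, angles in degrees, forces in N, time in s.
With the tool pointing down it reaches from about 0.375 to 0.75 m from the base axis. Payload 9 kg.
Tool frame: the origin (TCP) lies where the fingers leave the gripper's body, on its centre line; the fingertips stand 73 mm ahead of it and the grasp point (between the pads) lies 54 mm ahead of it (robot.tip_reach is the distance from the TCP to the fingertips, in m); z points along the fingers, y is the direction in which the jaws open and shut (so a half turn about z gives the same grasp; the last joint's range is limited). The gripper opens to 85 mm and grips with 20 to 120 N. Pads are 22 mm wide; open, the fingers measure 114 mm over their backs; the gripper's body (76 mm by 85 mm) begins 54 mm behind the grasp point. The pads swing forward as they close: fully open they stand 13 mm farther back than shut.
Start: joints at [-84.379, 5.964, 5.575, 89.605, 0, 77.527], TCP at [0.186, -0.57, 0.304] pointing down, gripper open.
Joint ranges: [-171.21, 171.21], [-48.23, 106.86], [-62.78, 66.21], [-105.2, 120.99], [-86.42, 89.51], [-180, 180]. Speed limits (degrees/s): [127.2, 127.2, 147.25, 180, 180, 180].

INTERFACE

Orientations are given as [roll, pitch, yaw] about the fixed x, y, z axes, in that order (R = Rz(yaw) Ry(pitch) Rx(roll)).
In Python, from plant import robot gives the robot as it stands. Calls block until the motion is done:
- robot.move_pose(position, orientation): joint-space move of the TCP to a pose.
- robot.line_to(position, vel=0.15, rotation=None, guard=None): straight line of the TCP; rotation=None keeps the orientation; vel is the mean speed in m/s. With guard (N) it stops when the force on the tool has changed by that much, and returns True; else False.
- robot.goto_joints(angles): joint-space move.
- robot.set_gripper(opening): finger opening in m; the grip force is fixed at half the most; returns when the fingers have stopped.
- robot.pause(seconds).
- robot.ik(position, orientation): joint angles nearest the present ones, or None.
- robot.observe(): the state.
- robot.grab_frame(name): name is "side" or "top" or "wrist"; returns the picture (400x640x3 uint8, blue, green, red); there is no depth.
- robot.get_calibration(name): a dict with "vertical_fov" (degrees; the focal length in pixels is half the picture's height over the tangent of half this angle, whatever the lens; pixels are square), "cx", "cy" (the principal point, pixels), "rvec" (rotation vector, rad) and "tvec" (3), from world to camera coordinates, as OpenCV has them. Camera axes: x right, y down, z forward; pixel columns grow to the right and rows downward; lengths in m; the calibration is good to about 2 mm. The wrist camera is an equidistant fisheye: a pixel r from the principal point sees the ray r / f radians off the axis. A picture is of the moment at which its call begins: read the wrist's pose just before it. get_calibration takes no time and is no camera call; for the wrist camera it gives the pose at the moment of the call.
A pose or a line that the arm cannot do raises robot.IKError and nothing moves.
- robot.job_done(): hands the job in, once; it reports no verdict.
The state is a dict: "time": time; "q": joint angles; "qvel": joint speeds; "joint_torque": joint torques, N m; "tool_pos": TCP position; "tcp_rot": TCP orientation; "ft_force": force on the tool from outside, world axes, zero at the start; "torque": the same for the moment, N m; "gripper_width": finger opening in m.
Only numpy, scipy, OpenCV 4.12 (cv2) and the standard library are available. Lean on these libraries where they do the work, as an engineer would, in place of code of your own. Each camera call takes 0.05 s, during which the arm holds its last target.

TASK

The small parts cabinet rocks because one of its feet, at the corner nearest you, is too short. First press down with the fingertips on top of that corner to feel it rock; then push the wooden wedge, thin end first, along the bench in under the short foot, until the cabinet stays level and firm when you press that corner down again, firmly for about a second (if it still rocks, push the wedge farther and test again), and take the hand away. Grasp and lift nothing, do not shove the cabinet from its place, and leave the tape measure, cold chisel and wrench alone.

Things in the scene. Friction and masses are not known exactly. Their poses are not given: they have to be found in the camera images.
- cabinet: grey steel two-drawer parts cabinet, 190 x 190 mm, top 82 mm high, 2.5 kg, loose on four feet; its box begins 20 mm above the bench. Origin on the bench under its middle, z up. Its sides lie at 45 degrees to its x and y axes: x runs from the short foot, at the corner nearest the robot (x = -102 mm), to the opposite foot; the other two are at y = +-102 mm. It stands level on three rubber feet
- short_foot (a point): middle of the short foot from above (10 mm over the bench): bare round steel, 18 mm across. Its underside hangs 5 to 9 mm above the bench (each time different) while the cabinet stands level. The cabinet's corner overhangs it by 32 mm. The wedge slides freely at under 2 N and meets firm resistance (over 6 N) once tight under it. Axes as the cabinet's
- press_spot (a point): spot on the cabinet's top over the short foot, where to press; 34 mm in from the corner. About 3 to 7 N down makes the corner dip until the short foot meets the bench (or the wedge)
- wedge: plain wooden wedge lying on the bench before the short foot, 120 mm long, 50 mm wide, 2 mm thick at the thin end, 22 mm at the thick end, 0.1 kg. Origin at the middle of its underside, z up; x points to the thin end (x = +60 mm), the upright thick end face is at x = -60 mm. At first the thin end points roughly at the short foot, 10 to 30 mm short of its middle
- tape_measure: yellow tape measure standing on the bench, 35 x 80 x 69 mm, to be left alone; origin under its middle
- wrench_2: small combination wrench lying on the bench, 159 mm long along its x axis, to be left alone; origin under its middle
- cold_chisel: steel cold chisel lying on the bench to the right of the wedge, 166 mm long along its y axis, 19 mm thick, to be left alone; origin under its middle
There are look-alikes about, which are no part of the job. What is shaped like the wedge but pink or red is not meant.

How it is judged:
By the outcome, as a careful person would: the job done as asked, in the order asked, and still so for the second after the job is handed in, with the robot touching nothing.
It also fails if it takes over 54 s, if anything falls off the work surface, if the arm or the gripper's body presses on something with over 40 N, if the wrist force passes 120 N, or if a joint passes its speed limit or range.

## Working session

There is one attempt and no reset: what is moved stays moved. The work goes in short steps, each a Python script; the robot and the scene stay as the last script left them, time stands still between calls to the robot, and variables do not carry over. Pictures are saved under pics/ and viewed, and the job is handed in when it is done.

```bash
ls; mkdir -p pics
python3 - <<'E'
from plant import robot
import cv2
for n in("side","top","wrist"):
    c=robot.get_calibration(n); print(n,c)
    cv2.imwrite(f"pics/{n}0.png",robot.grab_frame(n))
o=robot.observe();print(o)
E
```

```text
pics
side {'vertical_fov': 42.996631368863234, 'cx': 317.7659255779405, 'cy': 193.190710179156, 'rvec': array([-0.04817131, -2.85752345,  1.30123931]), 'tvec': array([ 0.58331573, -0.08809083,  1.32820112])}
top {'vertical_fov': 56.027388800120484, 'cx': 314.7218731137335, 'cy': 196.23508532044113, 'rvec': array([ 2.20490079, -2.14507534,  0.09423336]), 'tvec': array([0.17941951, 0.57561393, 0.86297788])}
wrist {'vertical_fov': 65.70646984690485, 'cx': 321.12635796735793, 'cy': 201.24170711169765, 'rvec': array([-2.34679394,  1.70165042,  0.24635133]), 'tvec': array([-0.59987142, -0.03687694,  0.37759142])}
{'time': 0.15, 'q': array([-8.43782583e+01,  5.99105728e+00,  5.54052514e+00,  8.96062082e+01,
       -2.06054686e-03,  7.75269940e+01]), 'qvel': array([ 0.0887788 , -0.01467604,  0.09643837,  0.00432201,  0.00879093,
        0.0067712 ]), 'joint_torque': array([ 1.87505357e-03, -5.57352054e+01,  5.04011035e+01,  1.24427833e-02,
       -2.74051044e-04,  1.73677734e-05]), 'tool_pos': array([ 0.18633983, -0.57014675,  0.30332892]), 'tcp_rot': array([-1.79944154e+02, -1.02428477e-02,  1.80947438e+01]), 'ft_force': array([ 0.29061387, -0.01787883,  0.49288766]), 'torque': array([-0.01424983,  0.00117675, -0.05114561]), 'gripper_width': 0.08520123636032985}
```

View pics/top0.png

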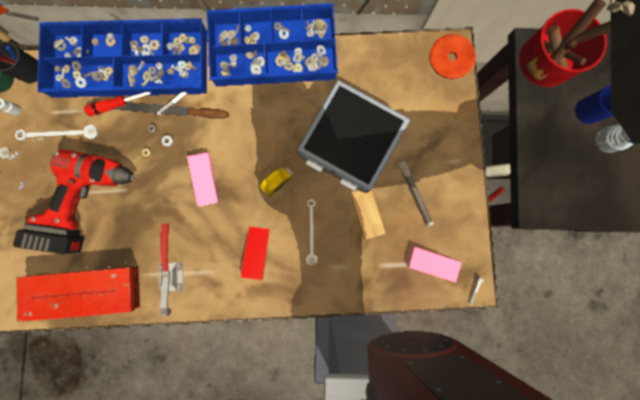

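View pics/side0.png

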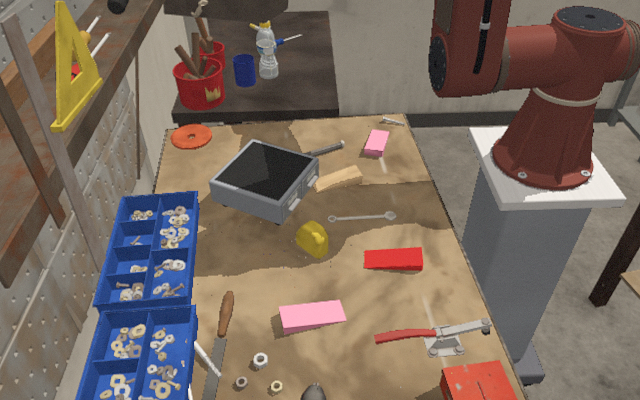

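The top view shows the cabinet with its near corner at about (370,190). The wooden wedge runs from about (360,192) to (376,236), and the chisel is to its right at about (415,195). I'll zoom in to measure.

Run:
```python
import cv2
t=cv2.imread("pics/top0.png")[70:250,285:445];cv2.imwrite("pics/topz.png",cv2.resize(t,None,fx=3.3,fy=3.3,interpolation=cv2.INTER_CUBIC))
t=cv2.imread("pics/side0.png")[130:260,200:400];cv2.imwrite("pics/sidez.png",cv2.resize(t,None,fx=4,fy=4,interpolation=cv2.INTER_CUBIC))
```

```text
(no output)
```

View pics/topz.png

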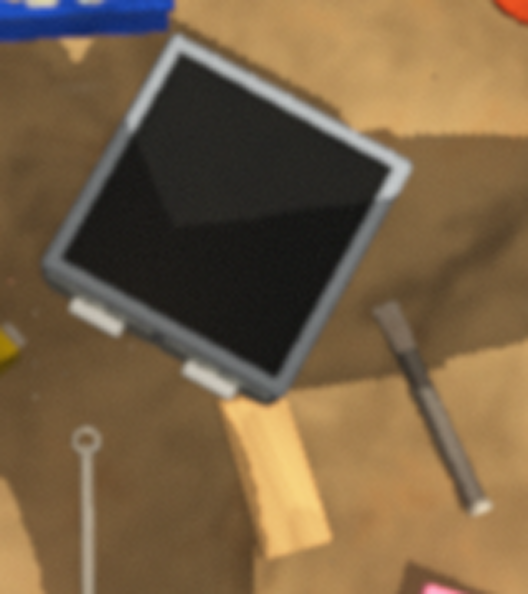

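View pics/sidez.png

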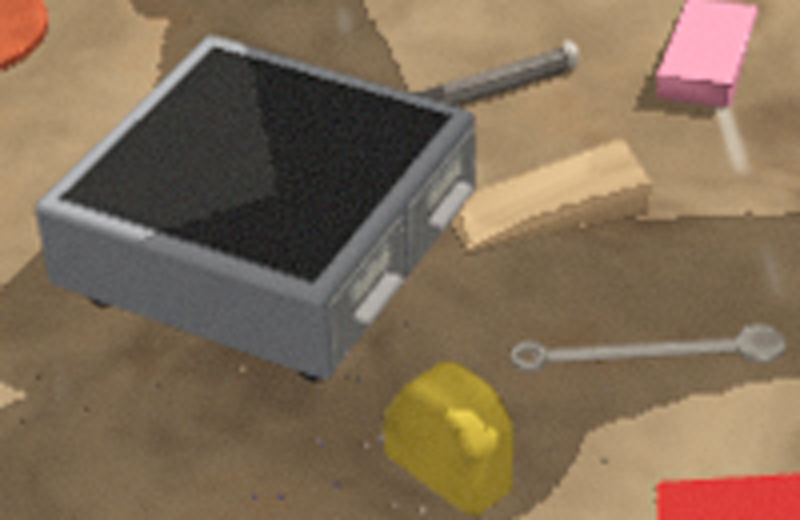

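```bash
cat > h.py <<'E'
import numpy as np,cv2
from scipy.optimize import least_squares
def K(c):
    f=200/np.tan(np.radians(c["vertical_fov"])/2); return np.array([[f,0,c["cx"]],[0,f,c["cy"]],[0,0,1]])
def proj(c,P): return cv2.projectPoints(np.array(P,float).reshape(-1,3),c["rvec"],c["tvec"],K(c),None)[0].reshape(-1,2)
def ray(c,uv,z):
    R=cv2.Rodrigues(c["rvec"])[0];C=-R.T@c["tvec"].ravel()
    d=R.T@np.linalg.inv(K(c))@np.array([*uv,1.]);return C+d*(z-C[2])/d[2]
def pose(x,y,a,P):
    P=np.array(P,float);c,s=np.cos(a),np.sin(a);return np.c_[x+c*P[:,0]-s*P[:,1],y+s*P[:,0]+c*P[:,1],P[:,2]]
TZ=lambda u,v:((u+.5)/3.3-.5+285,(v+.5)/3.3-.5+70)
SZ=lambda u,v:((u+.5)/4-.5+200,(v+.5)/4-.5+130)
E
python3 - <<'E'
from plant import robot
from h import *
T=robot.get_calibration("top");S=robot.get_calibration("side")
for c in(T,S):
    R=cv2.Rodrigues(c["rvec"])[0];print("cam",-R.T@c["tvec"].ravel())
tc=[TZ(*p) for p in[(178,38),(411,165),(277,400),(43,268)]]
W=[ray(T,p,.082) for p in tc];print(np.round(W,4))
sc=[SZ(*p) for p in[(212,37),(474,115),(325,298),(38,210)]]
WS=[ray(S,p,.082) for p in sc];print(np.round(WS,4))
print([np.linalg.norm(W[i]-W[i-1]) for i in range(4)])
for p in[(267,558),(331,540)]: print("wedge thick top",ray(T,TZ(*p),.022),ray(T,TZ(*p),0))
for p in[(624,140),(650,185)]: print("side",ray(S,SZ(*p),.022))
print("sidebot",ray(S,SZ(648,210),0), "thin",ray(S,SZ(470,248),0), ray(T,TZ(222,400),0))
E
```

```text
cam [0.49193494 0.19237906 0.91062829]
cam [0.60077729 1.04353185 0.81378337]
[[ 0.8296  0.148   0.082 ]
 [ 0.7445 -0.013   0.082 ]
 [ 0.5807  0.076   0.082 ]
 [ 0.6663  0.2359  0.082 ]]
[[ 0.7457 -0.0117  0.082 ]
 [ 0.5837  0.0767  0.082 ]
 [ 0.6681  0.2353  0.082 ]
 [ 0.8325  0.1542  0.082 ]]
[np.float64(0.18551889379422798), np.float64(0.18211141914631296), np.float64(0.18644246729858666), np.float64(0.1813459322557282)]
wedge thick top [0.47384163 0.07304179 0.022     ] [0.47339369 0.07008733 0.        ]
wedge thick top [0.48785041 0.02764341 0.022     ] [0.48774929 0.02356501 0.        ]
side [0.48804412 0.02800436 0.022     ]
side [0.47581884 0.07378311 0.022     ]
sidebot [4.75896590e-01 7.14549384e-02 1.11022302e-16] thin [ 5.87976986e-01  1.02887807e-01 -1.11022302e-16] [0.58834325 0.10507835 0.        ]
```

Both cameras agree within about 3 mm. The cabinet centre is near (0.706, 0.1125) with yaw about 17°, which puts the short foot and press spot near (0.608, 0.083). The wedge yaw is about 16° with its thick face at (0.481, 0.051), and the thin end is about 11 mm short of the foot, as the task says it should be. First press.

```bash
cat >> h.py <<'E'
O=[180,0,16]
FOOT=np.array([.608,.0827])
WF=np.array([.4812,.0507]); WD=np.array([np.cos(np.radians(15.8)),np.sin(np.radians(15.8))])
def st(r,tag=""):
    o=r.observe();print(tag,"t%.2f"%o["time"],np.round(o["tool_pos"],4),"F",np.round(o["ft_force"],2),flush=True);return o
E
python3 - <<'E'
from plant import robot
from h import *
robot.set_gripper(0.0);st(robot,"closed")
robot.move_pose([*FOOT,.20],O);st(robot,"above")
robot.line_to([*FOOT,.073+.082+.008],vel=.1);st(robot,"near")
g=robot.line_to([*FOOT,.073+.082-.02],vel=.02,guard=2);st(robot,"touch %s"%g)
cv2.imwrite("pics/sidetouch.png",robot.grab_frame("side"))
E
```

```text
closed t0.92 [ 0.1863 -0.5703  0.3039] F [-0.04  1.04 -0.74]
above t3.68 [0.6082 0.0819 0.2001] F [ 0.94  0.32 -0.32]
near t4.20 [0.6078 0.0826 0.1628] F [0.25 0.07 0.19]
touch True t4.86 [0.6075 0.0827 0.1531] F [ 0.29  0.13 -0.81]
```

Run:
```python
from plant import robot
from h import *
z=st(robot)["tool_pos"][2]
for i in range(14):
    z-=.0012
    robot.line_to([*FOOT,z],vel=.02);o=st(robot,"%.4f"%z)
    if o["ft_force"][2]>11: break
cv2.imwrite("pics/sidedown.png",robot.grab_frame("side"))
```

```text
t4.91 [0.6075 0.0827 0.1532] F [0.21 0.32 0.01]
0.1520 t5.16 [0.608  0.0827 0.1518] F [-0.06  0.41  0.97]
0.1508 t5.41 [0.608  0.0827 0.1506] F [ 0.26 -0.09  0.51]
0.1496 t5.66 [0.608  0.0827 0.1494] F [0.85 1.58 1.25]
0.1484 t5.91 [0.608  0.0827 0.1482] F [1.07 0.36 0.19]
0.1472 t6.16 [0.608  0.0827 0.1476] F [-1.25 -0.29  3.83]
0.1460 t6.41 [0.6081 0.0826 0.1473] F [-6.24  0.57 11.86]
```

Run:
```python
import cv2,numpy as np
a=[cv2.resize(cv2.imread(f"pics/{n}.png")[130:260,200:400],None,fx=4,fy=4)[:, :] for n in("sidetouch","sidedown")]
cv2.imwrite("pics/cmp.png",cv2.resize(np.vstack(a),(460,598)))
```

```text
(no output)
```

View pics/cmp.png

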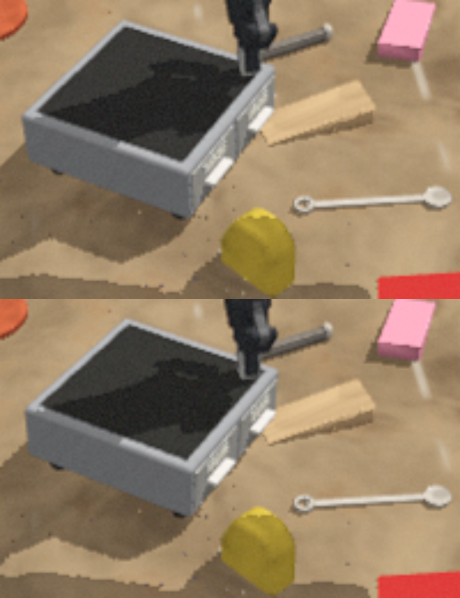

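Run:
```python
import cv2,numpy as np
a=[cv2.resize(cv2.imread(f"pics/{n}.png")[150:230,205:325],None,fx=6,fy=6,interpolation=cv2.INTER_CUBIC)[:, :] for n in("sidetouch","sidedown")]
for n,i in zip("ab",a): cv2.imwrite(f"pics/c{n}.png",i)
```

```text
(no output)
```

View pics/ca.png

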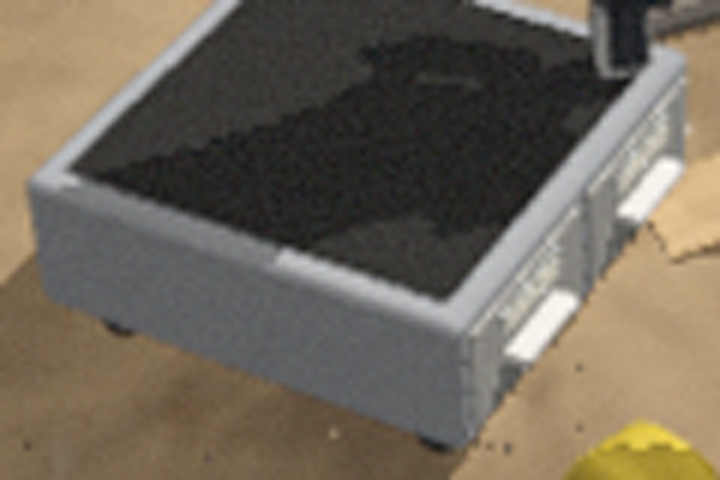

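View pics/cb.png

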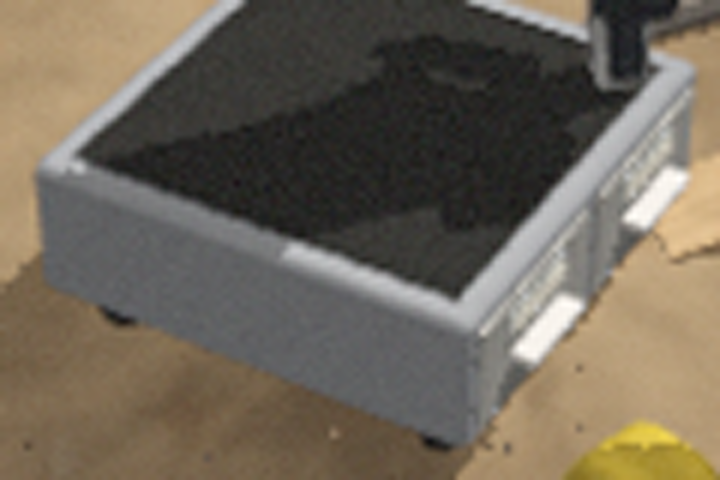

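The corner dipped clearly: the near corner went down, the far corner rose, and force climbed once the foot met the bench. The dip was about 7 mm. Next I'll push the wedge.

```bash
python3 - <<'E'
from plant import robot
from h import *
robot.line_to([*FOOT,.158],vel=.04);st(robot,"rel")
robot.line_to([*FOOT,.20],vel=.15)
s=WF-WD*.030
robot.line_to([*s,.20],vel=.2);st(robot,"behind")
cv2.imwrite("pics/side2.png",robot.grab_frame("side"))
cv2.imwrite("pics/top2.png",robot.grab_frame("top"))
robot.line_to([*s,.100],vel=.15);robot.line_to([*s,.081],vel=.05);o=st(robot,"low")
g=robot.line_to([*(WF+WD*.030),.081],vel=.03,guard=6);o=st(robot,"push %s"%g)
print("adv of TCP past face",(o["tool_pos"][:2]-WF)@WD)
cv2.imwrite("pics/side3.png",robot.grab_frame("side"))
E
python3 - <<'E'
import cv2,numpy as np
for n in("2","3"): cv2.imwrite(f"pics/s{n}.png",cv2.resize(cv2.imread(f"pics/side{n}.png")[130:230,240:390],None,fx=4,fy=4,interpolation=cv2.INTER_CUBIC))
E
```

```text
rel t6.91 [0.6081 0.0827 0.158 ] F [-0.22 -0.29 -1.14]
behind t8.29 [0.4527 0.0425 0.1997] F [ 0.48 -0.48  0.52]
low t9.74 [0.4521 0.0426 0.0808] F [ 0.25  0.07 -0.6 ]
push False t11.89 [0.51   0.0589 0.081 ] F [ 0.25 -0.13  0.77]
adv of TCP past face 0.029966609961876226
```

View pics/s2.png

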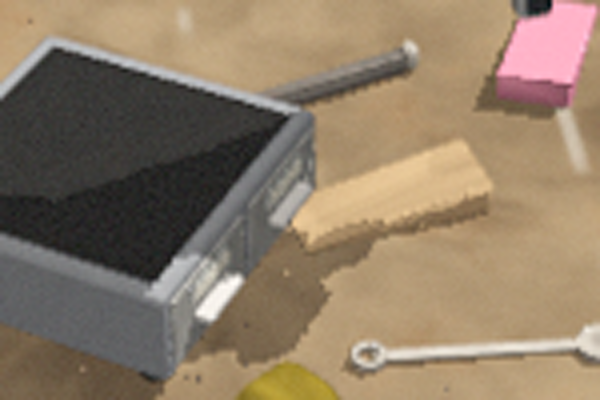

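View pics/s3.png

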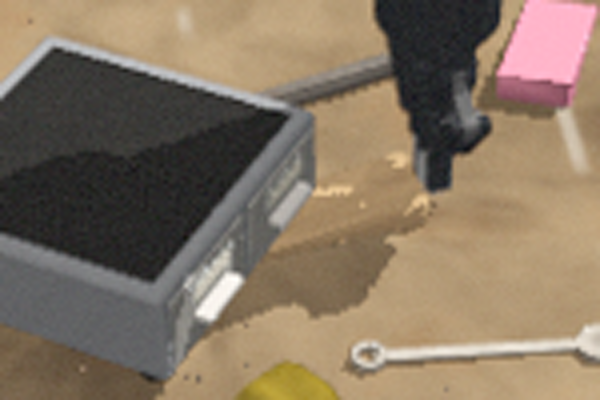

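```bash
python3 - <<'E'
from plant import robot
from h import *
d=.030
for i in range(9):
    d+=.002
    g=robot.line_to([*(WF+WD*d),.081],vel=.02,guard=6);o=st(robot,"push %s %.3f"%(g,d))
    if g or -o["ft_force"][:2]@WD>6: break
print("adv of TCP past face",(o["tool_pos"][:2]-WF)@WD)
cv2.imwrite("pics/side4.png",robot.grab_frame("side"))
E
python3 - <<'E'
import cv2,numpy as np
for n in("4"): cv2.imwrite(f"pics/s{n}.png",cv2.resize(cv2.imread(f"pics/side{n}.png")[130:230,240:390],None,fx=4,fy=4,interpolation=cv2.INTER_CUBIC))
E
```

```text
push False 0.032 t12.19 [0.512  0.0594 0.081 ] F [-0.36  0.17 -0.24]
push False 0.034 t12.44 [0.5135 0.0599 0.0809] F [-4.26 -1.32  3.12]
push False 0.036 t12.69 [0.5146 0.0603 0.0807] F [-10.52  -3.74   7.32]
adv of TCP past face 0.034733422776647455
```

View pics/s4.png

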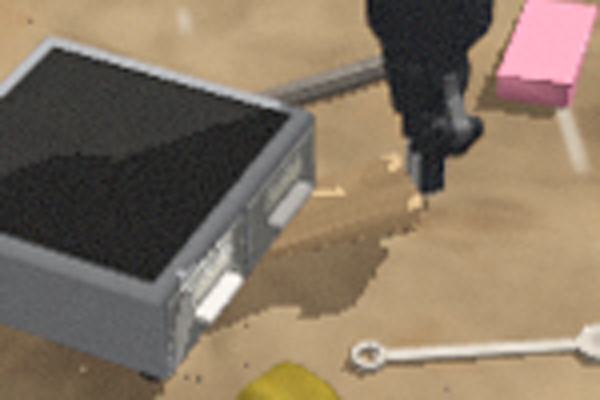

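Resistance is firm at about 11 N and the cabinet hasn't moved. Backing off to test.

```bash
python3 - <<'E'
from plant import robot
from h import *
s=WF+WD*.010
robot.line_to([*s,.081],vel=.06)
robot.line_to([*s,.20],vel=.2)
robot.line_to([*FOOT,.20],vel=.2);st(robot)
cv2.imwrite("pics/top5.png",robot.grab_frame("top"));cv2.imwrite("pics/side5.png",robot.grab_frame("side"))
robot.line_to([*FOOT,.160],vel=.12);st(robot,"near")
z=.157
for i in range(14):
    robot.line_to([*FOOT,z],vel=.02);o=st(robot,"%.4f"%z)
    if o["ft_force"][2]>12: break
    z-=.001
for i in range(4): robot.pause(.3);st(robot,"hold")
cv2.imwrite("pics/side6.png",robot.grab_frame("side"))
E
python3 - <<'E'
import cv2,numpy as np
for n in("5","6"): cv2.imwrite(f"pics/s{n}.png",cv2.resize(cv2.imread(f"pics/side{n}.png")[140:230,205:355],None,fx=5,fy=5,interpolation=cv2.INTER_CUBIC))
E
```

```text
t14.82 [0.607  0.0827 0.1987] F [0.5  0.1  0.09]
near t15.40 [0.6076 0.0827 0.16  ] F [-0.13  0.05  0.62]
0.1570 t15.70 [0.6082 0.0827 0.1575] F [-0.6   0.29 -0.31]
0.1560 t15.95 [0.608  0.0827 0.156 ] F [-0.11  0.65 -0.2 ]
0.1550 t16.20 [0.6079 0.0827 0.1549] F [0.02 0.26 0.03]
0.1540 t16.45 [0.608  0.0827 0.1546] F [-3.11 -0.39  5.15]
0.1530 t16.70 [0.608  0.0827 0.1546] F [-5.38  0.1  11.71]
0.1520 t16.95 [0.608  0.0827 0.1545] F [-10.33  -0.23  18.75]
hold t17.25 [0.608  0.0827 0.1545] F [-9.66 -0.25 18.34]
hold t17.55 [0.608  0.0827 0.1545] F [-9.62 -0.41 18.83]
hold t17.85 [0.608  0.0827 0.1545] F [-8.47 -0.16 19.79]
hold t18.15 [0.608  0.0827 0.1545] F [-10.14  -0.2   19.77]
```

View pics/s5.png

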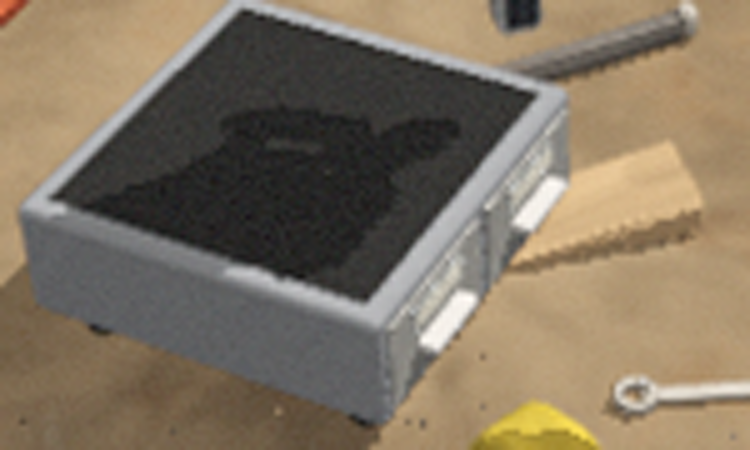

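View pics/s6.png

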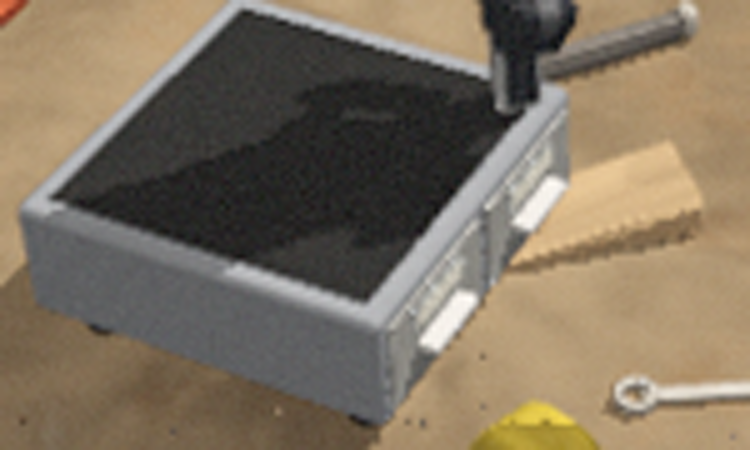

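Firm: the tip stopped at 0.1545 with about 19 N held for 1.2 s, with no dip in the picture. Before the wedge went in, it sank to 0.1475. I'll withdraw and check.

Run:
```python
from plant import robot
from h import *
robot.line_to([*FOOT,.160],vel=.04)
robot.line_to([*FOOT,.25],vel=.2)
robot.move_pose([.45,-.25,.30],O);robot.pause(.3);st(robot)
a=robot.grab_frame("side");b=robot.grab_frame("top")
cv2.imwrite("pics/s7.png",cv2.resize(a[120:240,205:405],None,fx=4,fy=4,interpolation=cv2.INTER_CUBIC))
cv2.imwrite("pics/t7.png",cv2.resize(b[70:250,285:445],None,fx=3.3,fy=3.3,interpolation=cv2.INTER_CUBIC))
```

```text
t20.84 [ 0.4503 -0.2495  0.2999] F [ 0.1   0.08 -0.19]
```

View pics/s7.png

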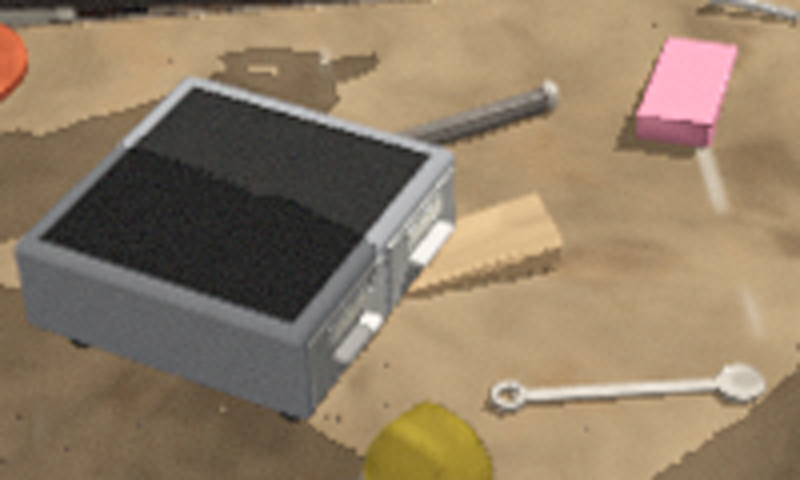

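View pics/t7.png

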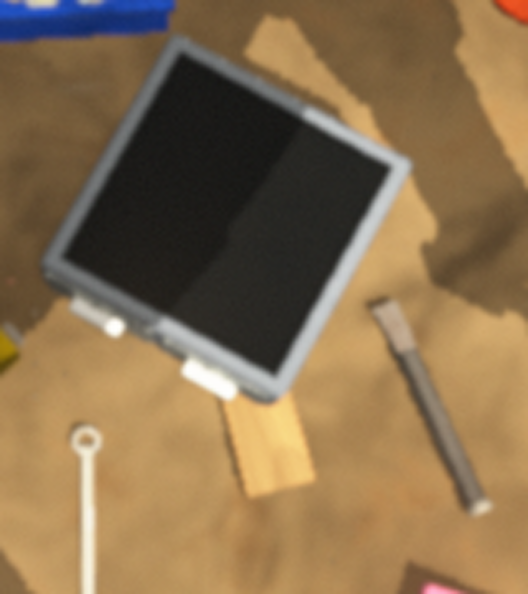

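The cabinet corners are at the same pixels as at the start: (178,38), (411,165), (277,400) and (43,268). The wedge is under the corner and the other objects haven't moved, so I'm handing in.

```bash
python3 -c "
from plant import robot
robot.job_done()"
```

```text
the job is handed in; nothing more can be done
```

The cabinet no longer rocks: the wedge is tight under the short foot, and the job is handed in at about 21 s of the 54 s allowed.

- **First press:** at about 12 N the corner rocked down about 7 mm until the foot met the bench. The TCP stopped at 0.1473 m, and the side picture showed the near corner down and the far corner up.
- **Wedge:** I pushed it in thin end first with closed fingertips. It slid freely, then met firm resistance of about 11 N.
- **Second press:** I held about 19 N for 1.2 s. The corner stayed put, with the TCP at 0.1545 m against roughly 0.155 m expected for a level top, and no dip showed in the picture.
- **Final check:** with the hand clear, the cabinet's corners in the top picture were where they started, and the wrench, chisel and tape measure looked unmoved.

Two readings were off:
- On the first press, the force stayed around 1 N through most of the dip and only rose near the bottom, so I relied on the pictures as well as the force to confirm the rock.
- The 2 N touch stop triggered early with almost no steady force behind it.

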